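# Read a batch of test cassettes with the edge-lit reader

## Robot

A 6-joint arm with a two-finger parallel gripper is mounted at the origin on a cart in front of the work surface, level with it; the furniture and walls round the work are solid. World frame = base frame: x ahead of the robot, y to its left, z up, the work surface at z = 0. Lengths are in m, angles in rad, forces in N, time in s.
With the tool pointing down it reaches from about 0.35 to 1 m from the base axis. Payload 7.1 kg.
Tool frame: the origin (TCP) lies between the finger pads; the fingertips stand 22 mm ahead of it and the grasp point (between the pads) lies 3 mm ahead of it; z points along the fingers, y is the line along which they close (so a half turn about z gives the same grasp; the last joint's range is limited). The gripper opens to 85 mm and grips with 20 to 120 N. Pads are 22 mm wide; open, the fingers measure 114 mm over their backs; the gripper's body (76 mm by 85 mm) begins 54 mm behind the grasp point. The pads swing forward as they close: fully open they stand 13 mm farther back than shut.
Start: joints at [-1.253, 0.423, 1.63, -0, 1.089, -0.019], TCP at [0.207, -0.59, 0.253] pointing down, gripper open.
Joint ranges: [-3, 3], [-0.9, 2.11], [0.09, 2.58], [-1.31, 4.45], [0.11, 2.69], [-2.54, 2.54]. Speed limits (rad/s): [2.39, 2.39, 3.01, 3.14, 3.14, 3.14].

## Interface

Orientations are given as a rotation vector (axis times angle).
In Python, from rig import manip gives the robot as it stands. The module is installed in compiled form; this text tells all that it offers. Calls block until the motion is done:
- manip.move_to(position, orientation): joint-space move of the TCP to a pose.
- manip.servo_line(position, orientation=None, rate=0.15): straight line of the TCP; orientation=None keeps the orientation; rate is the mean speed in m/s.
- manip.set_joints(angles): joint-space move.
- manip.command_gripper(opening, f_grip=None): finger opening in m; f_grip is the grip in N (None keeps the last); returns when the fingers have stopped.
- manip.hold(seconds).
- manip.solve_ik(position, orientation): joint angles nearest the present ones, or None.
- manip.camera(name): name is "side" or "top"; returns a dict with "image" (400x640x3 uint8, red, green, blue), "fx", "fy", "cx", "cy" (pixels), "k1" (the pictures are not rectified: a ray, as slopes to the right and down, at radius r is drawn at 1 + k1 r^2 times it, then the intrinsics apply), "cam_to_world" (4x4, takes a point from camera to world coordinates). Camera axes: x right, y down, z forward; pixel columns grow to the right and rows downward; lengths in m; the calibration is good to about 2 mm. A picture is of the moment at which its call begins. There is no depth.
A pose or a line that the arm cannot do raises manip.IKError and nothing moves.
- manip.sign_off(): hands the job in; it is judged then, once.
Readings, each from a call of its own:
- manip.get_time(): time.
- manip.get_joint_positions(): joint angles.
- manip.get_joint_vel(): joint speeds.
- manip.get_tau(): joint torques, N m.
- manip.get_position(): TCP position.
- manip.get_ee_rot(): TCP orientation.
- manip.get_contact_force(): force on the tool from outside, world axes, zero at the start.
- manip.get_torque(): the same for the moment, N m.
- manip.get_width(): finger opening in m.
- manip.get_grip_force(): force on a finger pad.
Only numpy, scipy, OpenCV 4.12 (cv2) and the standard library are available. Lean on these libraries where they do the work, as an engineer would, in place of code of your own. Each camera call takes 0.05 s, during which the arm holds its last target. There are 200 camera calls.

## Task

Read the next batch in the cassette reader: first turn the iris ring on the lamp back to its closed click stop (round dot), then slide the used cassette off the rectangular reading plate so that it lies wholly on the round discard mat, and with the ring still closed slide every fresh cassette from the bench onto the reading plate, each flat and wholly on the plate and squared up with its long sides running to and from the front of the reader. Then turn the iris ring to the read stop (the one long bar mark), leave it there for at least three seconds while the plate is read, and turn it back to the closed stop. The cassettes carry wet samples, so slide them flat along the bench and never lift or tip them, and leave the vial rack, small bottle and timer where they are.

Things in the scene. Friction and masses are not known exactly. Their poses are not given: they have to be found in the camera images.
- station: the reader, fixed. Origin: centre of its reading plate at bench level; x to its back, y to its lamp, z up. Plate: grey rectangle with a bright rim, 160 mm (x) by 170 mm (y), flush with the bench (no step, things slide onto it). Along its +y edge runs a bar 10 mm high (y 85 to 95 mm), then the white lamp housing, 120 x 120 mm, 30 mm high, centred at x 0, y 155 mm
- ring_center (a point): point on the upright axis of the iris ring, at its mid height (62 mm above the bench). The ring is a black ribbed collar, 60 mm across, z 49 to 75 mm, round a fixed black barrel that stands on the lamp housing (54 mm across up to z 47 mm; bright, 46 mm across up to z 88 mm, above the ring)
- iris_ring (a joint): angle of the iris ring, rad, growing anticlockwise from above: 0 closed (tab over the round dot), 1.047 read (tab over the long bar), up to 2.09. Five click stops 0.524 rad (30 degrees) apart hold it and pull it to the nearest one when let go; a click takes about 0.1 N m. In the station frame the tab points 120 degrees from +x towards +y at 0, and to the front (-x) at 1.047
- ring_tab (a point): outer part of the ring's tab, 38 mm from the axis, 54 mm above the bench; shows where the ring stands. The bright tab, 6 mm wide, 10 mm high (z 49 to 59 mm), juts from the rim to 41 mm from the axis: grip the ring across its diameter, clear of the tab
- closed_mark (a point): the round black dot, 10 mm across, on top of the lamp housing (z 30 mm), 49 mm from the ring's axis: the closed stop
- read_mark (a point): the middle of the long thick black bar mark, 18 x 4 mm, on top of the lamp housing (z 30 mm), 49 mm from the ring's axis: the read stop. The other stops have short thin ticks of 8 x 2 mm.
- discard_mat: round grey mat with a bright rim, 130 mm across, flush with the bench (no step), fixed; origin at its centre
- used_cassette: white flat test cassette, 37 x 62 x 5 mm, about 20 g; origin at the centre of its underside, long side along its y, z up. This is the used one: it starts on the reading plate.
- cassette_1: white flat test cassette, 37 x 62 x 5 mm, about 20 g; origin at the centre of its underside, long side along its y, z up. A fresh one, lying on the bench to the right of the reader; three or four of the four are present.
- cassette_2: white flat test cassette, 37 x 62 x 5 mm, about 20 g; origin at the centre of its underside, long side along its y, z up. A fresh one, lying on the bench to the right of the reader; three or four of the four are present.
- cassette_3: white flat test cassette, 37 x 62 x 5 mm, about 20 g; origin at the centre of its underside, long side along its y, z up. A fresh one, lying on the bench to the right of the reader; three or four of the four are present.
- cassette_4: white flat test cassette, 37 x 62 x 5 mm, about 20 g; origin at the centre of its underside, long side along its y, z up. A fresh one, lying on the bench to the right of the reader; three or four of the four are present.
- vial_rack: bystander: pale rack of capped vials, 66 x 105 x 88 mm, behind the reader; origin at the centre of its underside
- small_bottle: bystander: small white bottle, 25 mm across, 56 mm high, behind the reader; origin at the centre of its underside
- timer: bystander: white lab timer, 62 x 78 x 21 mm, lying at the back; origin at the centre of its underside

How it is judged:
By the outcome, as a careful person would: the job done as asked, in the order asked, and still so for the second after the job is handed in, with the robot touching nothing.
Of cassette_1, cassette_2, cassette_3, cassette_4 only 3 to 4 are there at a start; the rules pass over those that are not, and their reading is None.
At some moment in a run one of used_cassette, cassette_1, cassette_2, cassette_3, cassette_4 may be knocked a few centimetres aside while the robot is not near it.
Once in a run the grip may slacken for a moment while it holds something.
It also fails if it takes over 210 s, if anything falls off the work surface, if the arm or the gripper's body presses on something with over 40 N, if the wrist force passes 120 N, or if a joint passes its speed limit or range.

## Working session

There is one attempt and no reset: what is moved stays moved. The work goes in short steps, each a Python script; the robot and the scene stay as the last script left them, time stands still between calls to the robot, and variables do not carry over. Pictures are saved under pics/ and viewed, at most 14 in all, crops included, and the job is handed in when it is done.

```bash
mkdir -p pics
cat > h.py <<'E'
import numpy as np, cv2
from rig import manip as m
def snap(name,fn=None):
    c=m.camera(name)
    if fn: cv2.imwrite('pics/'+fn,c['image'][:,:,::-1])
    return c
def pix2w(c,uv,z):
    uv=np.atleast_2d(np.float64(uv))
    K=np.array([[c['fx'],0,c['cx']],[0,c['fy'],c['cy']],[0,0,1]])
    # forward model: radial k1
    n=cv2.undistortPointsIter(uv.reshape(-1,1,2),K,np.array([c['k1'],0,0,0]),None,None,(3,50,1e-10)).reshape(-1,2)
    T=np.array(c['cam_to_world']); d=np.c_[n,np.ones(len(n))]@T[:3,:3].T; o=T[:3,3]
    return (o+d*((z-o[2])/d[:,2])[:,None])[:,:2]
def w2pix(c,P):
    T=np.linalg.inv(np.array(c['cam_to_world'])); P=np.atleast_2d(P)
    K=np.array([[c['fx'],0,c['cx']],[0,c['fy'],c['cy']],[0,0,1]])
    return cv2.projectPoints(np.float64(P),cv2.Rodrigues(T[:3,:3])[0],T[:3,3],K,np.array([c['k1'],0,0,0]))[0].reshape(-1,2)
E
python3 - <<'E'
from h import *
for n in('top','side'):
    c=snap(n,n+'0.png'); print(n,c['fx'],c['k1'],np.round(c['cam_to_world'],3).tolist())
print(m.get_time(),m.get_ee_rot(),m.get_width())
E
```

```text
top 394.8753508203271 -0.05504990438138472 [[0.013, -0.993, 0.114, 0.517], [-1.0, -0.015, -0.011, -0.03], [0.013, -0.114, -0.993, 1.056], [0.0, 0.0, 0.0, 1.0]]
side 457.92083371917124 -0.13582192113057925 [[-0.994, -0.056, 0.09, 0.517], [-0.105, 0.601, -0.792, 0.974], [-0.009, -0.797, -0.604, 0.824], [0.0, 0.0, 0.0, 1.0]]
0.1 [-3.09572842e+00 -5.26354616e-01  3.92622285e-04] 0.08530943542261729
```

View pics/top0.png

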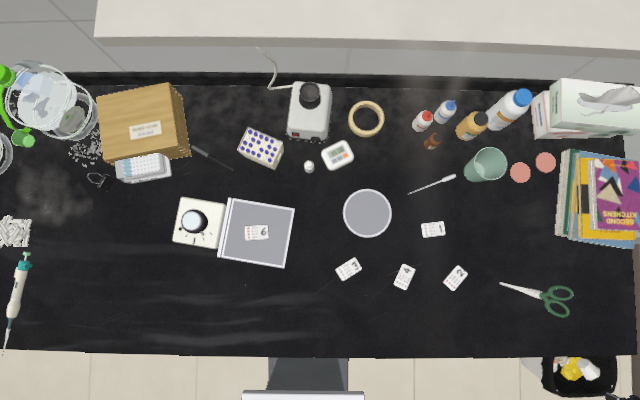

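View pics/side0.png

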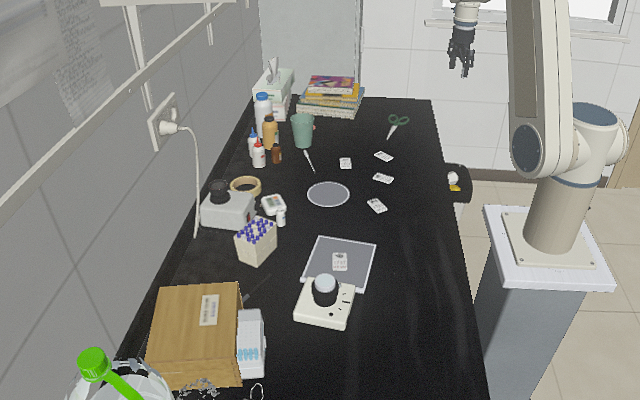

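Top view: used cassette on the plate (257,232), mat at (367,213), four fresh ones at (348,268), (404,276), (455,278) and (433,229), and the lamp at (197,222). The side view agrees. I'll measure these properly and zoom in on the ring.

```bash
cat >> h.py <<'E'
def rects(c):
    """white cassette blobs: (centre xy, angle of long axis, l, w)"""
    im=c['image']; g=im.min(2)
    out=[]
    roi=np.zeros(g.shape,np.uint8); p=w2pix(c,[[.3,.25,0],[.3,-.45,0],[.72,-.45,0],[.72,.25,0]])
    cv2.fillPoly(roi,[np.int32(p)],255)
    b=cv2.resize(g,None,fx=4,fy=4,interpolation=cv2.INTER_CUBIC)
    mk=((b>200)*255).astype(np.uint8)&cv2.resize(roi,None,fx=4,fy=4)
    mk=cv2.morphologyEx(mk,cv2.MORPH_CLOSE,np.ones((13,13))); mk=cv2.morphologyEx(mk,cv2.MORPH_OPEN,np.ones((19,19)))
    for k in cv2.findContours(mk,cv2.RETR_EXTERNAL,cv2.CHAIN_APPROX_NONE)[0]:
        w=pix2w(c,(k.reshape(-1,2)-1.5)/4,.005)
        (cx,cy),(a,bb),th=cv2.minAreaRect(np.float32(w*1000))
        t=np.deg2rad(th)
        if a<bb: a,bb,t=bb,a,t+np.pi/2
        if 48<a<76 and 26<bb<48: out.append((cx/1000,cy/1000,(t+np.pi/2)%np.pi-np.pi/2,a,bb))
    return out
E
python3 - <<'E'
from h import *
c=snap('top'); 
for r in rects(c): print(np.round(r,4), np.round(w2pix(c,[[r[0],r[1],.005]])[0]))
im=c['image']
g=im[...].astype(int); hsv=cv2.cvtColor(im,cv2.COLOR_RGB2HSV)
gm=((g.min(2)>105)&(g.max(2)<235)).astype(np.uint8)*255
gm[:180]=0;gm[300:]=0;gm[:,:200]=0;gm[:,420:]=0
for k in cv2.findContours(gm,cv2.RETR_EXTERNAL,cv2.CHAIN_APPROX_NONE)[0]:
    if cv2.contourArea(k)>900:
        w=pix2w(c,k.reshape(-1,2),0)*1000
        print('grey',cv2.boundingRect(k),cv2.minAreaRect(np.float32(w)),cv2.fitEllipse(np.float32(w)))
a=cv2.resize(im[185:280,165:305],None,fx=5,fy=5,interpolation=cv2.INTER_CUBIC); cv2.imwrite('pics/z.png',a[:,:,::-1])
E
```

```text
[ 0.4475 -0.2609 -0.4487 51.6594 37.2436] [403. 278.]
[ 0.4491 -0.4    -0.7115 61.9943 36.8808] [455. 278.]
[ 0.4703 -0.1154 -1.0077 61.4591 37.3071] [348. 269.]
[ 0.5638  0.1309 -1.5342 61.184  37.573 ] [256. 232.]
[ 0.5785 -0.3425 -1.5165 61.4545 36.4692] [433. 229.]
grey (217, 197, 78, 72) ((563.3116455078125, 131.80322265625), (182.7230987548828, 163.65481567382812), 81.36984252929688) ((563.176025390625, 130.66128540039062), (191.64544677734375, 209.64263916015625), 171.88458251953125)
grey (343, 189, 49, 49) ((619.6949462890625, -165.65780639648438), (129.9999542236328, 129.81175231933594), 0.41700121760368347) ((620.2396240234375, -165.14222717285156), (130.75381469726562, 130.8942108154297), 14.971494674682617)
```

View pics/z.png

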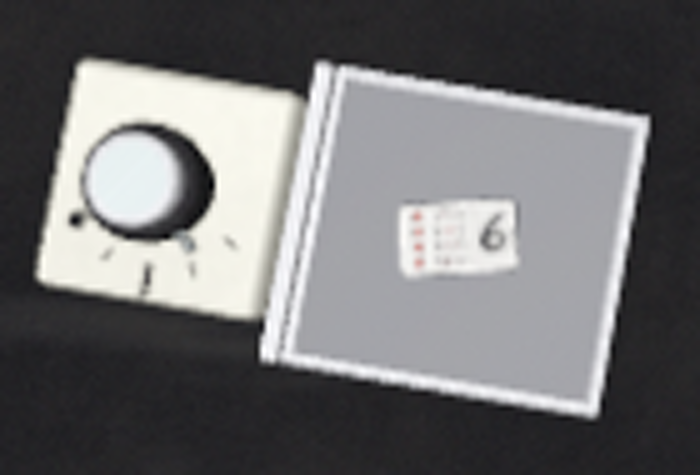

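The ring tab is at about pixel (202,233), near the third tick rather than the dot. The dot is at the left (180,229) and the bar is at the bottom (194,241). Next I'll refine the plate pose, the ring angle and the cassettes.

```bash
sed -i 's/g=im.min(2)/g=im.max(2)/' h.py
python3 - <<'E'
from h import *
R=[]
for n in ('top','side'):
    c=snap(n); print(n)
    for r in rects(c): print(np.round(r,4))
    im=c['image'].astype(int)
    p=np.int32(w2pix(c,[[.563,.127,0]])[0])
    gm=((im.min(2)>110)&(im.max(2)<190)).astype(np.uint8)*255
    gm=cv2.morphologyEx(gm,cv2.MORPH_OPEN,np.ones((3,3)))
    for k in cv2.findContours(gm,cv2.RETR_EXTERNAL,cv2.CHAIN_APPROX_NONE)[0]:
        if cv2.contourArea(k)>900:
            w=np.float32(pix2w(c,k.reshape(-1,2),0)*1000)
            if abs(w.mean(0)[0]-570)<120 and abs(w.mean(0)[1])<200: print('grey',np.round(np.vstack([np.r_[x] for x in cv2.minAreaRect(w)[:2]]),1),cv2.minAreaRect(w)[2])
    if n=='top':
        z=np.array([[78,218],[107,253],[147,278],[195,268],[230,242],[187,240]])/5+[165,185]-.4
        yaw=np.deg2rad(-8.63);o=np.array([.5626,.1265])
        rc=o+.155*np.array([-np.sin(yaw),np.cos(yaw)]);print('rc',rc)
        for i,q in enumerate(z):
            w=pix2w(c,q,.03 if i<5 else .054)[0]-rc
            print(np.round(np.hypot(*w),4),np.rad2deg(np.arctan2(w[1],w[0])-yaw)%360)
E
```

```text
top
[ 0.4515 -0.2626 -0.4267 60.6773 37.0993]
[ 0.4491 -0.4    -0.7149 62.0013 36.9347]
[ 0.4704 -0.1154 -1.0077 61.6447 37.3071]
[ 0.5638  0.1309 -1.5366 61.2467 37.6302]
[ 0.5785 -0.3425 -1.5165 61.4544 36.4982]
grey [[562.5 127.4]
 [157.9 147.7]] 81.30952453613281
grey [[ 620.9 -164.3]
 [ 116.3  116.4]] 0.7455179691314697
rc [0.58585822 0.27974508]
0.0482 118.7224980222137
0.0452 148.4500981997323
0.0477 179.49896726249244
0.045 211.2173123980345
0.0446 240.1903978086945
0.0341 223.287742643273
side
[ 0.5972  0.2098 -1.4743 56.9876 45.9016]
[ 0.4696 -0.1071 -1.5548 51.6947 34.6384]
[ 0.5818 -0.336  -1.4994 63.9102 33.6064]
[ 0.4537 -0.3945 -1.566  51.4055 38.8286]
grey [[566.1 126.5]
 [157.2 150.2]] 81.39444732666016
```

Run:
```python
from h import *
yaw=np.deg2rad(-8.65);rc=np.array([.586,.280]);T=[]
for n,(x0,y0,x1,y1) in (('top',(170,190,230,255)),('side',(285,260,365,335))):
    c=snap(n); a=cv2.resize(c['image'][y0:y1,x0:x1],None,fx=6,fy=6,interpolation=cv2.INTER_CUBIC)
    for i,col in zip(range(5),[(255,0,0),(0,200,0),(0,0,255),(255,0,255),(255,160,0)]):
        t=yaw+np.deg2rad(120+30*i)
        p=w2pix(c,[[rc[0]+.038*np.cos(t),rc[1]+.038*np.sin(t),.054]])[0]
        cv2.circle(a,tuple(int(v) for v in (p-[x0,y0]+.5)*6),5,col,1)
    T.append(cv2.resize(a,(400,480)))
cv2.imwrite('pics/z2.png',np.hstack(T)[:,:,::-1])
```

```text
(no output)
```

View pics/z2.png

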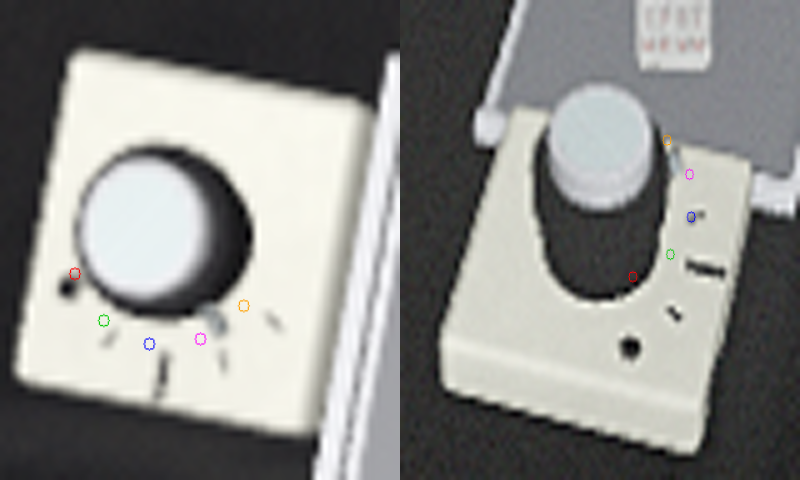

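The tab sits about halfway between stops 3 and 4, so the ring is roughly 1.8 rad from closed. I'll get the ring axis from the barrel top and calibrate the fingertip height by touching bare bench.

```bash
cat >> h.py <<'E'
from scipy.spatial.transform import Rotation as Ro
def ori(psi):  # tool down, closing axis (tool y) at world angle psi (mod pi)
    return (Ro.from_euler('z',psi+np.pi/2)*Ro.from_euler('x',np.pi)).as_rotvec()
def best_ori(pos,psi,extra=0):
    """of the two equal grasps choose the one with wrist joint most centred (also after turning by extra)"""
    b=None
    for k in (-1,0,1,2):
        o=ori(psi+k*np.pi); q=m.solve_ik(pos,o)
        if q is not None:
            s=max(abs(q[5]),abs(q[5]-extra))
            if b is None or s<b[0]: b=(s,o,q)
    return b
E
python3 - <<'E'
from h import *
for n,(x0,y0,x1,y1) in (('top',(170,190,230,255)),('side',(300,260,350,310))):
    c=snap(n); a=cv2.resize(c['image'][y0:y1,x0:x1],None,fx=4,fy=4,interpolation=cv2.INTER_CUBIC).astype(int)
    mk=((a.max(2)>(140 if n=='top' else 200))&(a[...,2]-a[...,0]>2)).astype(np.uint8)*255
    mk=cv2.morphologyEx(mk,cv2.MORPH_OPEN,np.ones((9,9)))
    ks=cv2.findContours(mk,cv2.RETR_EXTERNAL,cv2.CHAIN_APPROX_NONE)[0]
    for k in ks:
        if cv2.contourArea(k)>1500:
            w=np.float32(pix2w(c,(k.reshape(-1,2)-1.5)/4+[x0,y0],.088)*1000); print(n,cv2.minEnclosingCircle(w),w.mean(0))
q=best_ori([.4,.02,.15],np.pi/2); print('q',np.round(q[2],3))
m.move_to([.4,.02,.12],q[1]); print(m.get_time())
for w in (.037,.06):
    m.command_gripper(w,30); z=.06; m.servo_line([.4,.02,z],rate=.1)
    f0=np.array(m.get_contact_force())
    while z>.005:
        z-=.002 if z<.045 else .005
        m.servo_line([.4,.02,z],rate=.05)
        f=np.array(m.get_contact_force())-f0
        if f[2]>3: break
    print(w,m.get_width(),z,f,m.get_position(),m.get_time())
m.servo_line([.4,.02,.12],rate=.15)
E
```

```text
top ((553.5611572265625, 196.33209228515625), 51.292415618896484) [550.40857 193.9076 ]
top ((586.0245971679688, 278.8507995605469), 24.155078887939453) [586.1247  278.28494]
side ((589.3687133789062, 287.9206237792969), 26.697282791137695) [588.7387  286.97238]
q [ 0.02   0.278  2.181  0.     0.683 -1.551]
2.775
0.037 0.0367751706734385 0.01999999999999999 [-3.43557781  0.29950981 17.45926907] [0.40012765 0.01999476 0.02080199] 7.5583
0.06 0.060159008641742645 0.015999999999999986 [-2.7380991   0.44041365 20.34358467] [0.40012852 0.02000494 0.01685252] 12.4583
```

```bash
cat >> h.py <<'E'
RC=np.array([.586,.2795]); YAW=np.deg2rad(-8.65); PC=np.array([.5628,.1268])
def turn(tab0,dth,force=50):
    """grip ring perpendicular to tab (station angle tab0, rad) and turn by dth (ccw)"""
    psi=tab0+YAW+np.pi/2; b=None
    for k in (-1,0,1,2):
        qa=m.solve_ik([*RC,.064],ori(psi+k*np.pi)); 
        if qa is None: continue
        for s in (-1,1):
            qe=np.array(qa); qe[5]+=s*dth   # sign resolved below
            pass
        qe=np.array(qa); qe[5]-=dth
        sc=max(abs(qa[5]),abs(qe[5]))
        if b is None or sc<b[0]: b=(sc,ori(psi+k*np.pi),qa,qe)
    sc,o,qa,qe=b; print('wrist',qa[5],qe[5])
    assert sc<2.5
    m.command_gripper(.085)
    m.move_to([*RC,.14],o); m.servo_line([*RC,.064],rate=.1)
    m.command_gripper(.05,force); print('w',m.get_width())
    q0=np.array(m.get_joint_positions()); n=max(2,int(abs(dth)/.35)+1)
    for i in range(1,n+1):
        q=q0.copy(); q[5]-=dth*i/n; m.set_joints(q)
    print('tz',m.get_torque(),'w',m.get_width(),'F',m.get_contact_force())
def letgo():
    m.command_gripper(.085); m.servo_line([*RC,.15],rate=.15); print('t',m.get_time())
def ringpic(fn):
    T=[]
    for n,(x0,y0,x1,y1) in (('top',(170,190,230,255)),('side',(285,260,365,335))):
        c=snap(n); a=cv2.resize(c['image'][y0:y1,x0:x1],None,fx=6,fy=6,interpolation=cv2.INTER_CUBIC)
        for i,col in zip(range(5),[(255,0,0),(0,200,0),(0,0,255),(255,0,255),(255,160,0)]):
            t=YAW+np.deg2rad(120+30*i)
            p=w2pix(c,[[RC[0]+.038*np.cos(t),RC[1]+.038*np.sin(t),.054]])[0]
            cv2.circle(a,tuple(int(v) for v in (p-[x0,y0]+.5)*6),5,col,1)
        T.append(cv2.resize(a,(400,480)))
    cv2.imwrite('pics/'+fn,np.hstack(T)[:,:,::-1])
E
python3 - <<'E'
import re
s=open('h.py').read()
s=s.replace("""        for s in (-1,1):
            qe=np.array(qa); qe[5]+=s*dth   # sign resolved below
            pass
""","")
open('h.py','w').write(s)
from h import *
# sign of wrist joint vs world yaw
print(m.solve_ik([*RC,.1],ori(0))[5],m.solve_ik([*RC,.1],ori(.2))[5])
turn(np.deg2rad(225),-np.deg2rad(105))
E
```

```text
0.42671823735078895 0.22671823735078966
wrist -1.7785052725440467 0.054090442049999465
w 0.05881423464126501
tz [1.99678602 0.18410715 0.53667064] w 0.058461757191986014 F [ 1.81891682 14.36555689 -6.00994669]
```

Run:
```python
from h import *
letgo()
m.move_to([.40,-.02,.2],best_ori([.4,-.02,.2],np.pi/2)[1])
ringpic('z3.png'); print(m.get_time())
```

```text
t 19.6083
21.0417
```

View pics/z3.png

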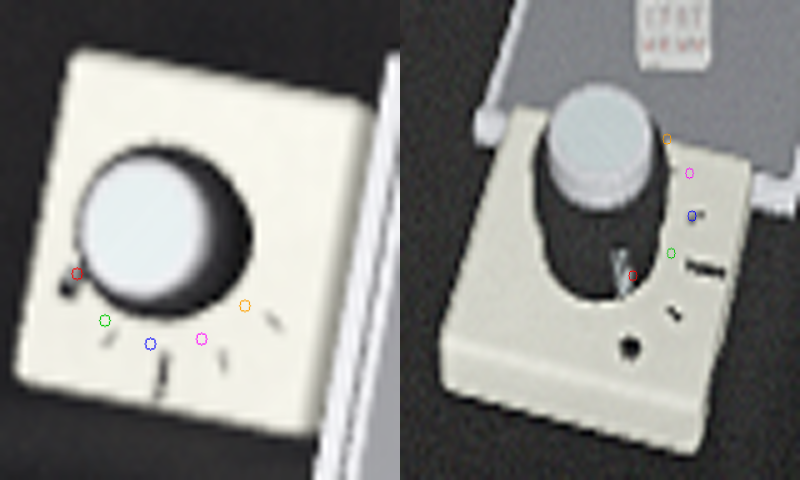

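The tab is now over the dot, so the ring is closed. Next I slide the used cassette to the mat.

```bash
cat >> h.py <<'E'
ZS=.0225
PARK=[.38,.03,.22]
def st(x,y):
    c,s=np.cos(YAW),np.sin(YAW); return PC+np.array([c*x-s*y,s*x+c*y])
def wrap(a): return (a+np.pi/2)%np.pi-np.pi/2
def slide(r,pts,ang,rate=.1,grip=25):
    """r: rect; pts: list of xy; long-axis angle ang reached at first point"""
    ps=r[2]+np.pi/2; d=wrap(ang-r[2]); b=None
    for k in (-1,0,1,2):
        qa=m.solve_ik([r[0],r[1],ZS],ori(ps+k*np.pi)); qe=[m.solve_ik([*p,ZS],ori(ps+d+k*np.pi)) for p in pts]
        if qa is None or any(q is None for q in qe): continue
        s=max(abs(q[5]) for q in [qa]+qe)
        if b is None or s<b[0]: b=(s,k)
    s,k=b; print('maxwrist',s); o1,o2=ori(ps+k*np.pi),ori(ps+d+k*np.pi)
    m.command_gripper(.055)
    m.move_to([r[0],r[1],.10],o1); m.servo_line([r[0],r[1],ZS],rate=.12)
    m.command_gripper(.02,grip); print('w',m.get_width(),'Fz',m.get_contact_force()[2])
    for i,p in enumerate(pts):
        m.servo_line([*p,ZS],o2,rate=rate); print('w',round(m.get_width(),4),np.round(m.get_contact_force(),1))
    m.command_gripper(.05); m.servo_line([*pts[-1],.12],rate=.15)
def park():
    m.move_to(PARK,best_ori(PARK,np.pi/2)[1])
def look(fn=None):
    R=rects(snap('top',fn))
    for r in R:
        d=np.array(r[:2])-PC; c,s=np.cos(YAW),np.sin(YAW); l=np.array([c*d[0]+s*d[1],-s*d[0]+c*d[1]])
        print(np.round(r,4),'station',np.round(l*1000,1),'ang',round(np.rad2deg(wrap(r[2]-YAW)),1))
    print('t',m.get_time()); return R
def near(R,p): return min(R,key=lambda r:np.hypot(r[0]-p[0],r[1]-p[1]))
E
python3 - <<'E'
from h import *
R=look()
u=near(R,PC); slide(u,[(.6,-.04),(.63,-.168)],u[2])
park(); look('p1.png')
E
```

```text
[ 0.4515 -0.2626 -0.4267 60.6773 37.0993] station [ -51.5 -401.7] ang -15.8
[ 0.4491 -0.4    -0.7149 62.0013 36.9347] station [ -33.2 -537.9] ang -32.3
[ 0.4704 -0.1154 -1.0077 61.6447 37.3071] station [ -54.9 -253.4] ang -49.1
[ 0.5638  0.1309 -1.5347 61.2882 37.579 ] station [0.4 4.2] ang -79.3
[ 0.5785 -0.3425 -1.5183 61.4327 36.4883] station [  86.1 -461.6] ang -78.3
t 21.0917
maxwrist 0.3149652886628247
w 0.03548804772452192 Fz 6.1050495440975405
w 0.0356 [-0.2  2.3  6.1]
w 0.0358 [-0.1  1.1  4.8]
[ 0.4515 -0.2626 -0.4267 60.6773 37.0993] station [ -51.5 -401.7] ang -15.8
[ 0.4491 -0.4    -0.7149 62.0013 36.9347] station [ -33.2 -537.9] ang -32.3
[ 0.4704 -0.1154 -1.0077 61.6447 37.3071] station [ -54.9 -253.4] ang -49.1
[ 0.5785 -0.3425 -1.5183 61.4327 36.4883] station [  86.1 -461.6] ang -78.3
[ 0.6292 -0.1673 -1.5557 60.8504 37.7769] station [ 109.9 -280.8] ang -80.5
t 29.575
```

View pics/p1.png

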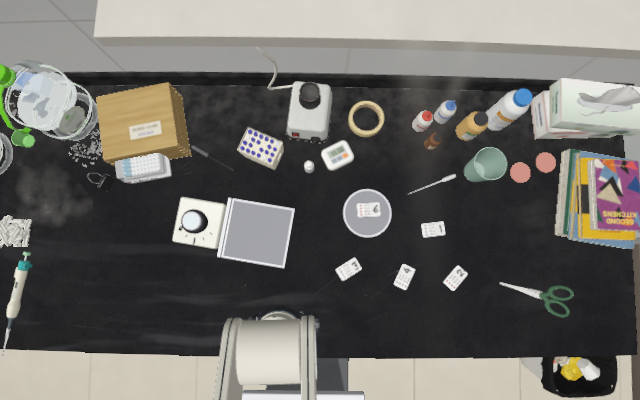

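The used cassette is on the mat at (369,210) and the plate is clear. Now the fresh cassettes, with a look before each one.

```bash
sed -i 's/^ZS=.0225/ZS=.0232/' h.py
python3 - <<'E'
from h import *
jobs=[((.4704,-.1154),(.038,.040)),((.4515,-.2626),(-.038,.040))]
for p,t in jobs:
    a=near(look(),p); assert np.hypot(a[0]-p[0],a[1]-p[1])<.06
    pts=[st(t[0],-.15),st(*t)]
    if p[1]<-.2: pts=[(.46,-.15)]+pts
    slide(a,pts,YAW); park()
look('p2.png')
E
```

```text
[ 0.4475 -0.2609 -0.4487 51.6594 37.2436] station [ -55.7 -400.6] ang -17.1
[ 0.4491 -0.4    -0.7149 62.0013 36.9347] station [ -33.2 -537.9] ang -32.3
[ 0.4704 -0.1154 -1.0077 61.6447 37.3071] station [ -54.9 -253.4] ang -49.1
[ 0.5785 -0.3425 -1.5165 61.4544 36.4982] station [  86.1 -461.6] ang -78.2
[ 0.6292 -0.167  -1.5557 60.2001 37.7769] station [ 109.9 -280.5] ang -80.5
t 29.625
maxwrist 1.4874542721172868
w 0.03544563435415461 Fz 3.9432679634673167
w 0.0354 [-2.6 -0.6  5.6]
w 0.0353 [-1.2 -2.7  6.3]
[ 0.4475 -0.2609 -0.4487 51.6594 37.2436] station [ -55.7 -400.6] ang -17.1
[ 0.4491 -0.4    -0.7149 62.0013 36.9347] station [ -33.2 -537.9] ang -32.3
[ 0.5785 -0.3425 -1.5165 61.4544 36.4982] station [  86.1 -461.6] ang -78.2
[ 0.6292 -0.167  -1.5557 60.2002 37.7768] station [ 109.9 -280.5] ang -80.5
[ 0.6105  0.1594 -0.1409 74.6544 37.6959] station [42.3 39.4] ang 0.6
t 37.6083
maxwrist 1.7596374941435127
w 0.034995829382563896 Fz 6.568960217036989
w 0.0358 [0.7 0.2 8.2]
w 0.0355 [-1.6 -2.  11.2]
w 0.0353 [ -1.5 -34.   19.2]
[ 0.4491 -0.4    -0.7149 62.0013 36.9347] station [ -33.2 -537.9] ang -32.3
[ 0.5785 -0.3425 -1.5183 61.4327 36.4883] station [  86.1 -461.6] ang -78.3
[ 0.6292 -0.167  -1.5557 60.2001 37.7769] station [ 109.9 -280.5] ang -80.5
t 47.0833
```

View pics/p2.png

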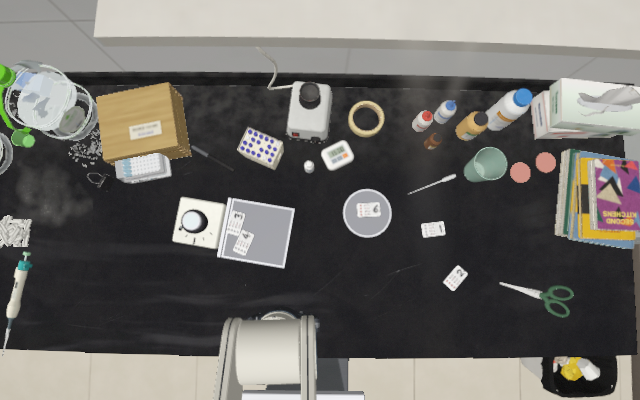

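Something jammed: cassette 4 sits tilted at (243,242) and cassette 3 is near the bar at (236,222). I'll zoom in.

Run:
```python
from h import *
c=snap('top'); im=c['image']
a=cv2.resize(im[190:275,210:305],None,fx=6,fy=6,interpolation=cv2.INTER_CUBIC); cv2.imwrite('pics/z4.png',a[:,:,::-1])
print('rim',im[235,286:298].tolist()); print('cas',im[240:246,238:250].max(2))
```

```text
rim [[163, 164, 168], [186, 187, 191], [226, 227, 230], [223, 223, 226], [95, 94, 98], [39, 38, 40], [40, 37, 40], [36, 36, 38], [37, 35, 38], [39, 36, 38], [39, 38, 41], [39, 39, 40]]
cas [[210 224 226 229 221 237 234 232 233 235 235 236]
 [207 221 227 210 214 227 233 232 235 236 235 236]
 [220 228 240 209 223 228 214 222 234 238 232 236]
 [224 231 223 221 231 241 206 224 231 212 221 233]
 [224 234 209 227 233 221 218 233 239 198 224 231]
 [239 237 191 234 233 190 226 234 224 215 227 227]]
```

View pics/z4.png

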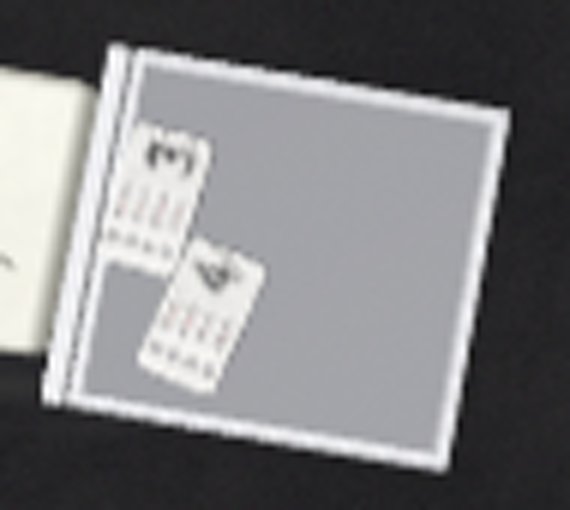

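Run:
```python
s=open('h.py').read()
i=s.index('def slide('); j=s.index('def park()')
s=s[:i]+'''def slide(r,pts,ang,rate=.1,grip=25,off=0,long=False,zup=.12):
    """slide cassette r (rect) with its centre along pts, long axis reaching ang at the first point;
    off: grasp point along long axis; long: grip the 62 mm ends"""
    d=wrap(ang-r[2]); ps=r[2]+(0 if long else np.pi/2); z=.0195 if long else ZS; wo,wr=(.082,.068) if long else (.055,.05)
    g=lambda p,a:np.array([p[0]+off*np.cos(a),p[1]+off*np.sin(a)])
    g0=g(r,r[2]); G=[g(p,r[2]+d) for p in pts]; b=None
    for k in (-1,0,1,2):
        qa=m.solve_ik([*g0,z],ori(ps+k*np.pi)); qe=[m.solve_ik([*p,z],ori(ps+d+k*np.pi)) for p in G]
        if qa is None or any(q is None for q in qe): continue
        s=max(abs(q[5]) for q in [qa]+qe)
        if b is None or s<b[0]: b=(s,k)
    s,k=b; o1,o2=ori(ps+k*np.pi),ori(ps+d+k*np.pi)
    m.command_gripper(wo)
    m.move_to([*g0,.10],o1); m.servo_line([*g0,z],rate=.12)
    m.command_gripper(.02,grip); print('w',m.get_width(),np.round(m.get_contact_force(),1))
    for p in G:
        m.servo_line([*p,z],o2,rate=rate); print('w',round(m.get_width(),4),np.round(m.get_contact_force(),1))
    m.command_gripper(wr); m.servo_line([*G[-1],zup],rate=.15)
def quad(c,corners,s,o):
    w=np.float32(pix2w(c,np.float64(corners)/s+np.array(o)-.5+.5/s,.005)*1000); (x,y),(a,b),t=cv2.minAreaRect(w); t=np.deg2rad(t)
    if a<b: a,b,t=b,a,t+np.pi/2
    return (x/1000,y/1000,wrap(t),a,b)
def zoom(fn):
    c=snap('top'); a=cv2.resize(c['image'][190:275,210:305],None,fx=6,fy=6,interpolation=cv2.INTER_CUBIC)
    cv2.imwrite('pics/'+fn,a[:,:,::-1]); return c
'''+s[j:]
open('h.py','w').write(s)
from h import *
c=snap('top')
r4=quad(c,[(195,240),(265,268),(210,392),(138,362)],6,(210,190)); print(np.round(r4,4))
print(np.round(quad(c,[(140,125),(212,143),(165,273),(103,257)],6,(210,190)),4))
d=np.array([np.cos(YAW),np.sin(YAW)])
slide(r4,[st(-.042,-.040)],YAW,off=-.014)
park(); c=zoom('z5.png'); look()
```

```text
[ 0.5365  0.1637 -0.3898 59.9408 34.6383]
[ 0.5871  0.1851 -0.2363 60.955  33.32  ]
w 0.035241779280350556 [-0.4 -1.1  6.2]
w 0.0357 [ 0.2 -3.5  7.5]
[ 0.4491 -0.4    -0.7149 62.0013 36.9347] station [ -33.2 -537.9] ang -32.3
[ 0.5112  0.0931 -0.0968 68.4537 39.1227] station [-45.9 -41.1] ang 3.1
[ 0.5785 -0.3425 -1.5183 61.4327 36.4883] station [  86.1 -461.6] ang -78.3
[ 0.6292 -0.167  -1.5557 60.2001 37.7769] station [ 109.9 -280.5] ang -80.5
t 52.25
```

View pics/z5.png

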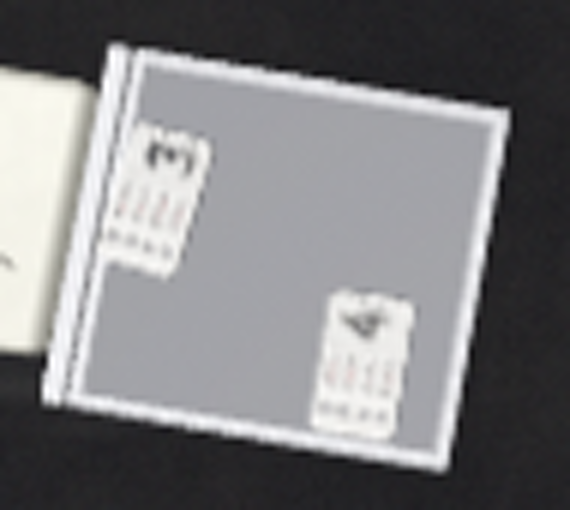

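Run:
```python
from h import *
c=snap('top')
r3=quad(c,[(140,125),(212,143),(172,275),(103,258)],6,(210,190)); print(np.round(r3,4))
d=np.array(r3[:2])-PC; print(Ro.from_euler('z',-YAW).apply([*d,0]))
slide(r3,[st(.040,.040)],YAW,long=True,rate=.06)
park(); c=zoom('z6.png'); look()
```

```text
[ 0.5869  0.1851 -0.2344 61.3158 33.3204]
[0.01501906 0.06122153 0.        ]
w 0.05985469123376203 [-1.5 -0.7  4.4]
w 0.0602 [-0.4 -1.1  4.9]
[ 0.4491 -0.4    -0.7149 62.0013 36.9347] station [ -33.2 -537.9] ang -32.3
[ 0.5112  0.0931 -0.0968 68.3798 39.1227] station [-46.  -41.1] ang 3.1
[ 0.5785 -0.3425 -1.5183 61.4327 36.4883] station [  86.1 -461.6] ang -78.3
[ 0.6292 -0.167  -1.5557 60.2001 37.7769] station [ 109.9 -280.5] ang -80.5
[ 0.6122  0.1618 -0.1452 72.0376 38.4297] station [43.6 42. ] ang 0.3
t 59.2167
```

View pics/z6.png

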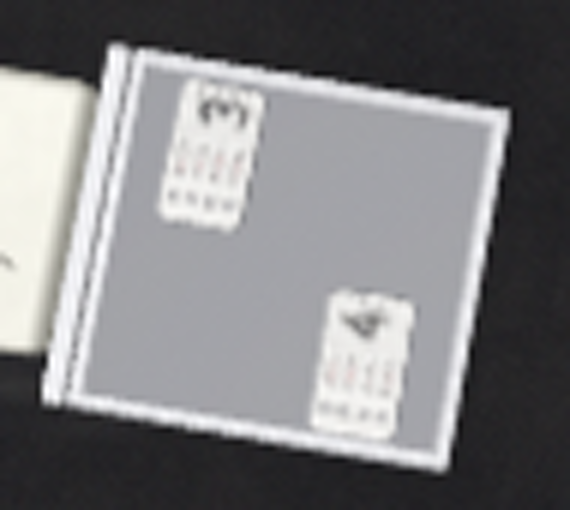

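```bash
sed -i 's/cv2.MORPH_OPEN,np.ones((19,19))/cv2.MORPH_OPEN,cv2.getStructuringElement(cv2.MORPH_ELLIPSE,(41,41))/' h.py
python3 - <<'E'
from h import *
R=look(); r=near(R,st(-.044,-.04))
c=snap('top')
r4=quad(c,[(330,290),(413,297),(393,440),(310,430)],6,(210,190)); print(np.round(r4,4))
r4=(*((np.array(r4[:2])+r[:2])/2),wrap((r4[2]+r[2])/2))
slide(r4,[st(-.037,-.040)],YAW)
park(); R=look()
a=near(R,(.4491,-.400)); assert np.hypot(a[0]-.4491,a[1]+.4)<.06
slide(a,[(.46,-.2),st(.040,-.17),st(.040,-.040)],YAW)
park(); zoom('z7.png'); look()
E
```

```text
[ 0.4491 -0.3998 -0.7255 60.3583 36.241 ] station [ -33.2 -537.7] ang -32.9
[ 0.5034  0.0941 -0.1255 51.9089 37.9446] station [-53.8 -41.2] ang 1.5
[ 0.5784 -0.3423 -1.4015 61.9525 35.6192] station [  85.9 -461.4] ang -71.7
[ 0.612   0.1618 -0.1647 71.0799 37.5076] station [43.4 42. ] ang -0.8
t 59.2667
[ 0.5163  0.0924 -0.1145 63.6328 36.8361]
w 0.03559230320077635 [-0.8  0.3  5. ]
w 0.0354 [-0.5  0.1  6. ]
[ 0.4491 -0.3998 -0.7255 60.3583 36.241 ] station [ -33.2 -537.7] ang -32.9
[ 0.5784 -0.3423 -1.4015 61.9525 35.6192] station [  85.9 -461.4] ang -71.7
[ 0.612   0.1617 -0.1647 71.0799 37.3733] station [43.4 41.9] ang -0.8
t 63.6167
w 0.03521163357734202 [-1.   1.   6.1]
w 0.0358 [-1.  -3.2  9.3]
w 0.035 [-6.  -6.1 14.3]
w 0.0355 [-1.  -3.4 10.8]
[ 0.5784 -0.3423 -1.4015 61.9525 35.6192] station [  85.9 -461.4] ang -71.7
[ 0.5993  0.08   -0.1547 70.6745 38.0617] station [ 43.2 -40.8] ang -0.2
[ 0.612   0.1618 -0.1647 71.0799 37.5076] station [43.4 42. ] ang -0.8
t 77.2167
```

View pics/z7.png

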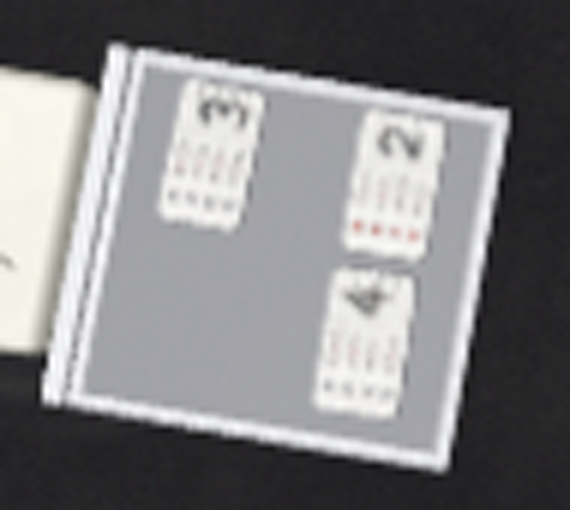

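```bash
sed -i 's/cv2.getStructuringElement(cv2.MORPH_ELLIPSE,(41,41))/np.ones((19,19))/' h.py
python3 - <<'E'
from h import *
R=look(); a=near(R,(.5785,-.3425)); assert np.hypot(a[0]-.5785,a[1]+.3425)<.06
print([np.round(st(-.15,y),3) for y in(-.15,.04)])
slide(a,[(.46,-.2),st(-.15,-.15),st(-.15,.04),st(-.038,.04)],YAW)
park(); zoom('z8.png'); look()
E
```

```text
[ 0.5255  0.0915 -0.1312 63.5153 38.3413] station [-31.6 -40.5] ang 1.1
[ 0.5785 -0.3425 -1.5165 61.4544 36.4982] station [  86.1 -461.6] ang -78.2
[ 0.5992  0.0801 -0.1388 72.3147 38.1875] station [ 43.  -40.7] ang 0.7
[ 0.6292 -0.1673 -1.5557 60.8504 37.7769] station [ 109.9 -280.8] ang -80.5
[ 0.6122  0.1617 -0.1429 72.0568 38.3918] station [43.6 41.9] ang 0.5
t 77.2667
[array([0.392, 0.001]), array([0.421, 0.189])]
w 0.03547757210409422 [-1.1  1.   6.1]
w 0.0355 [ 3.3 -2.6  9. ]
w 0.0356 [ 2.9 -7.1 15.2]
w 0.0351 [ -2.3 -16.1  26.1]
w 0.0355 [-1.7  0.4  6. ]
[ 0.5255  0.0916 -0.1312 63.5153 38.239 ] station [-31.6 -40.5] ang 1.1
[ 0.5238  0.1725 -0.0928 68.8197 38.5221] station [-45.4  39.3] ang 3.3
[ 0.5992  0.0801 -0.1388 72.3147 38.1875] station [ 43.  -40.7] ang 0.7
[ 0.6292 -0.167  -1.5557 60.2001 37.7769] station [ 109.9 -280.5] ang -80.5
[ 0.6122  0.1618 -0.1452 72.0376 38.4297] station [43.6 42. ] ang 0.3
t 89.9167
```

View pics/z8.png

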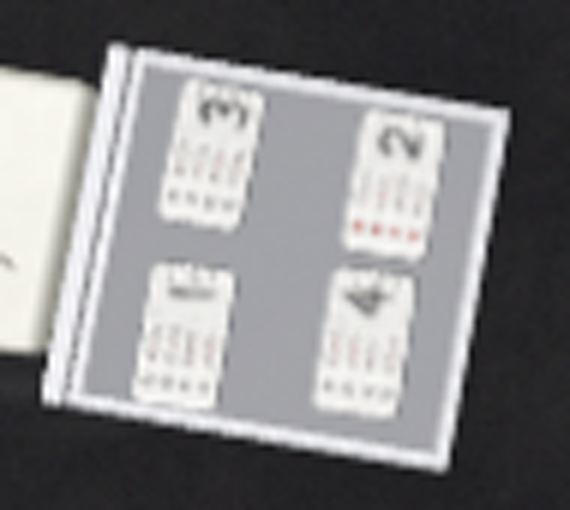

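All four are on the plate and square. Now I turn the ring to read.

Run:
```python
from h import *
turn(np.deg2rad(120),np.deg2rad(60)); letgo(); park(); ringpic('z9.png'); print(m.get_time())
```

```text
wrist 0.05409044205000013 -0.9931071091465975
w 0.05864743772945958
tz [ 0.42335081 -0.18369082  0.03921274] w 0.058645539236090706 F [ 1.21154898 -0.18634701  0.74689164]
t 95.4
96.75
```

View pics/z9.png

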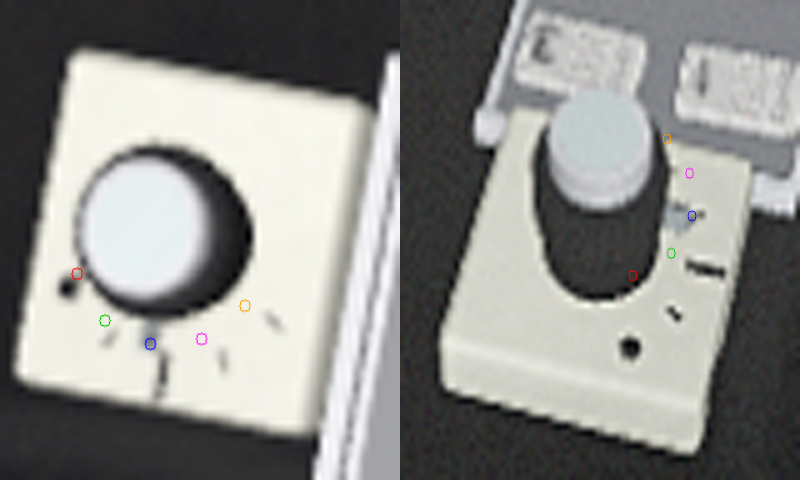

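The tab points at the long bar mark in both views (blue circle). I'll hold there, then turn the ring back to closed.

Run:
```python
from h import *
m.hold(3.5)
turn(np.deg2rad(180),-np.deg2rad(60)); letgo(); park(); look(); ringpic('za.png')
a=cv2.imread('pics/za.png'); c=snap('top')
b=cv2.resize(c['image'][150:300,170:410],(800,500),interpolation=cv2.INTER_CUBIC)[:,:,::-1]
cv2.imwrite('pics/zb.png',np.vstack([a[:,:,:],b])[:, :] if False else np.vstack([cv2.resize(a,(500,300)),cv2.resize(b,(500,300))]))
```

```text
wrist -0.9931071091465977 0.05409044204999991
w 0.058814377975089024
tz [ 1.22580238 -0.58408291  0.01432546] w 0.05872521311320479 F [ 2.28110514  8.01064173 -6.19585133]
t 105.3667
[ 0.5255  0.0915 -0.1312 63.5153 38.3413] station [-31.6 -40.5] ang 1.1
[ 0.5238  0.1725 -0.0928 68.8197 38.5221] station [-45.4  39.3] ang 3.3
[ 0.5992  0.0801 -0.1388 72.3147 38.1875] station [ 43.  -40.7] ang 0.7
[ 0.6292 -0.1673 -1.5557 60.8504 37.7769] station [ 109.9 -280.8] ang -80.5
[ 0.6122  0.1618 -0.1452 72.0376 38.4297] station [43.6 42. ] ang 0.3
t 106.825
```

View pics/zb.png

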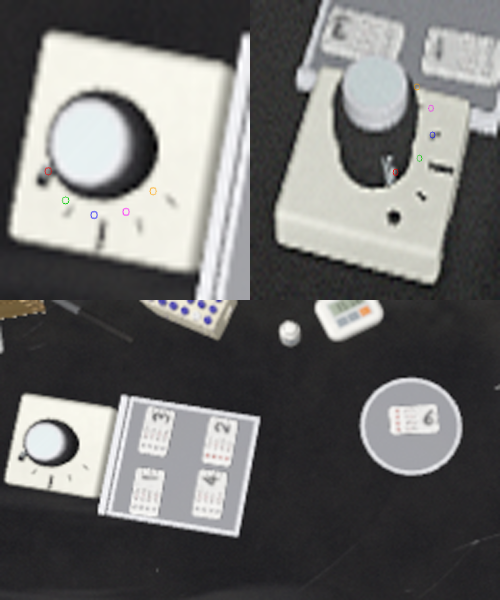

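The ring is closed with its tab at the dot, the four fresh cassettes are square on the plate, and the used one is on the mat.

```bash
python3 -c "
from h import *
print(m.sign_off())"
```

```text
the job is handed in; nothing more can be done
None
```

The job is handed in at about 107 s: the used cassette is on the mat, all four fresh ones are square on the plate, and the ring was at read for over 3 s and is closed again; while loading, cassettes 3 and 4 jammed (about 34 N at the wrist) and I re-placed both flat.

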